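# Throw the interlocked levers of the bench isolator

## Task

Switch the bench's machine supply on: swing all three levers of the grey isolator box away from you until each is fully home. The levers lock one another so that they go only in one order, which is not marked, so try them with a light push: the one whose turn it is swings freely, a locked one stops solid after a little slack and must be left and tried again later, never forced, or its slender shaft will bend. Leave the pencil and the tape measure beside the box where they lie.

Things in the scene. Friction and masses are not known exactly. Their poses are not given: they have to be found in the camera images.
- lever_box: fixed grey steel isolator box, 130 x 280 x 84 mm, on a plywood board 225 x 390 x 18 mm; lid 102 mm above the bench, with three like levers 85 mm apart. Origin under the box's middle, on the bench; x to the rear, y along the row to the left lever, z up. All levers turn about the line along y 30 mm above the origin. A hidden bar locks all but the lever whose turn it is; the order differs each time.
- lever_left (a joint): angle (rad) of the left lever (box y = +85 mm): 0 = off, leaning 0.40 rad to the near side; 0.80 = fully home (on), leaning 0.40 rad to the rear. Stays where it is left. In its turn it swings all the way with 3 to 7 N at its ball; locked, it has 0.12 to 0.15 rad of slack (about 23 mm at the ball), then a solid stop. A lever left part way beyond that locks the others.
- grip_left (a point): centre of the black ball, 33 mm in diameter, on top of the left lever, 170 mm from the line about which it turns; below it the steel shaft is 8 mm thick. The ball is 187 mm above the bench at either end of the throw, 200 mm when upright. The z axis runs up the shaft.
- shaft_left (a joint): bend (rad) of the left lever's slender steel shaft, 0 when nothing presses on it, positive when pushed to the rear. It is a stiff spring: a push at the ball bends it about 0.0023 rad per N and the ball yields 0.22 mm per N. Beyond 0.055 rad (24 N) it is bent for good.
- lever_middle (a joint): angle (rad) of the middle lever (box y = 0 mm): 0 = off, leaning 0.40 rad to the near side; 0.80 = fully home (on), leaning 0.40 rad to the rear. Stays where it is left. In its turn it swings all the way with 3 to 7 N at its ball; locked, it has 0.12 to 0.15 rad of slack (about 23 mm at the ball), then a solid stop. A lever left part way beyond that locks the others.
- grip_middle (a point): centre of the black ball, 33 mm in diameter, on top of the middle lever, 170 mm from the line about which it turns; below it the steel shaft is 8 mm thick. The ball is 187 mm above the bench at either end of the throw, 200 mm when upright. The z axis runs up the shaft.
- shaft_middle (a joint): bend (rad) of the middle lever's slender steel shaft, 0 when nothing presses on it, positive when pushed to the rear. It is a stiff spring: a push at the ball bends it about 0.0023 rad per N and the ball yields 0.22 mm per N. Beyond 0.055 rad (24 N) it is bent for good.
- lever_right (a joint): angle (rad) of the right lever (box y = -85 mm): 0 = off, leaning 0.40 rad to the near side; 0.80 = fully home (on), leaning 0.40 rad to the rear. Stays where it is left. In its turn it swings all the way with 3 to 7 N at its ball; locked, it has 0.12 to 0.15 rad of slack (about 23 mm at the ball), then a solid stop. A lever left part way beyond that locks the others.
- grip_right (a point): centre of the black ball, 33 mm in diameter, on top of the right lever, 170 mm from the line about which it turns; below it the steel shaft is 8 mm thick. The ball is 187 mm above the bench at either end of the throw, 200 mm when upright. The z axis runs up the shaft.
- shaft_right (a joint): bend (rad) of the right lever's slender steel shaft, 0 when nothing presses on it, positive when pushed to the rear. It is a stiff spring: a push at the ball bends it about 0.0023 rad per N and the ball yields 0.22 mm per N. Beyond 0.055 rad (24 N) it is bent for good.
- tape_measure: yellow tape measure, 36 x 88 x 62 mm, standing on the board at the right end of the box; origin under its middle. A bystander.
- pencil: flat red carpenter's pencil, 12 x 159 x 8 mm, lying on the board along the front of the box; origin under its middle. A bystander.

How it is judged (in metres and radians):
On the way, in this order (a step that is already met when the one before it is completed fails the run):
1. the first lever in the order is fully home (value of joint any of lever_left, lever_middle, lever_right above 0.76 rad), for 0.1 s.
2. two levers are fully home ((value of joint each of lever_left, lever_middle above 0.76 rad or value of joint each of lever_left, lever_right above 0.76 rad or value of joint each of lever_middle, lever_right above 0.76 rad)), for 0.1 s.
3. all three levers are fully home (value of joint each of lever_left, lever_middle, lever_right above 0.76 rad), for 0.1 s.
At the end, for the whole second after the job is handed in: all three levers stand fully home, each within 0.04 rad (7 mm at the ball) of its rear stop at 0.80 rad, and at rest (all of step 3 and velocity of joint lever_left between -0.05 and 0.05 rad/s and velocity of joint lever_middle between -0.05 and 0.05 rad/s and velocity of joint lever_right between -0.05 and 0.05 rad/s); the robot touches nothing.
It fails at once if the left lever was forced: its shaft bent beyond 0.055 rad, about 24 N at the ball (value of joint shaft_left above 0.055 rad or value of joint shaft_left below -0.055 rad).
It fails at once if the middle lever was forced: its shaft bent beyond 0.055 rad, about 24 N at the ball (value of joint shaft_middle above 0.055 rad or value of joint shaft_middle below -0.055 rad).
It fails at once if the right lever was forced: its shaft bent beyond 0.055 rad, about 24 N at the ball (value of joint shaft_right above 0.055 rad or value of joint shaft_right below -0.055 rad).
It fails at once if the pencil or the tape measure was moved more than 25 mm (distance of any of pencil, tape_measure from where it was at the start of the episode above 0.025 m).
It also fails if it takes over 64 s, if anything falls off the work surface, if the arm or the gripper's body presses on something with over 40 N, if the wrist force passes 120 N, or if a joint passes its speed limit or range.

## Robot

A 6-joint arm with a two-finger parallel gripper is mounted at the origin on a cart in front of the work surface, level with it; the furniture and walls round the work are solid. World frame = base frame: x ahead of the robot, y to its left, z up, the work surface at z = 0. Lengths are in m, angles in degrees, forces in N, time in s.
With the tool pointing down it reaches from about 0.4 to 0.825 m from the base axis. Payload 7 kg.
Tool frame: the origin (TCP) lies midway between the tips of the shut fingers; the grasp point (between the pads) lies 19 mm behind it (ctrl.hold_point_z is the distance from the TCP to the grasp point, in m); z points along the fingers, y is the line along which they close (so a half turn about z gives the same grasp; the last joint's range is limited). The gripper opens to 88 mm and grips with 3 to 60 N. Pads are 19 mm wide; open, the fingers measure 130 mm over their backs; the gripper's body (78 mm by 193 mm) begins 47 mm behind the grasp point.
Start: joints at [-56.144, 20.546, 0.682, 0, -70.136, -16.507], TCP at [0.201, -0.644, 0.227] pointing down, gripper open.
Joint ranges: [-176.03, 176.03], [-82.01, 121.73], [-58.28, 71.71], [-173.87, 95.51], [-174.79, -0.11], [-173.66, 173.66]. Speed limits (degrees/s): [136.94, 136.94, 172.46, 180, 180, 180].

## Interface

Orientations are given as [roll, pitch, yaw] about the fixed x, y, z axes, in that order (R = Rz(yaw) Ry(pitch) Rx(roll)).
In Python, from plant import ctrl gives the robot as it stands.
- The arm moves only by the tool apply_moves, never from a script. Its argument "deltas" is a list of rows, each an object with "fingers": the finger opening in mm, from 0 to 87.6; "delta_pos": the shift along the tool's x, y, z in mm, a list of three; "angular": the turn, a rotation vector about the tool's x, y, z in degrees, a list of three. A call has 1 to 10 rows; each row is the pose to reach, as a shift and turn from the pose commanded when the call began, along the tool's axes at that moment; what a row does not reach only later rows make up. A row lasts 1/10 s, in which the tool goes at most 50 mm and 8.59 degrees, less where a joint would pass 70% of its speed; a pose out of reach is approached as far as the arm can. A call with a gripper value outside its range is refused whole. The fingers move at their own pace and stop on an object; the grip force is fixed at half the most. Time passes only in rows, so rows that repeat a pose let the fingers close. It gives the time, the measured TCP pose, the force, the opening and the grip force at its end, in the units of the state.
- ctrl.get_obs(): the state, without advancing time (a new reading comes with each control period).
- ctrl.snapshot(name): name is "scene" or "top" or "wrist"; returns the picture (420x560x3 uint8, red, green, blue); there is no depth.
- ctrl.camera_params(name): a dict with "fx", "fy", "cx", "cy" (pixels), "dist_coeffs" ([k1, k2, p1, p2, k3] as OpenCV has them; the pictures are not rectified), "cam_to_world" (4x4, takes a point from camera to world coordinates); the wrist camera has in their place "mount" (4x4, takes a point from camera to tool coordinates, whose origin is the TCP and whose axes are the flange's). Camera axes: x right, y up, looking along -z (the intrinsics and any distortion apply to the point x, -y, -z); pixel columns grow to the right and rows downward; lengths in m; the calibration is good to about 2 mm. A picture is of the moment at which its call begins: read the wrist's pose just before it. camera_params takes no time and is no camera call.
- ctrl.close_job(): hands the job in; it is judged then, once.
The state is a dict: "clock": time; "joint_pos": joint angles; "qvel": joint speeds; "tau": joint torques, N m; "tool_pos": TCP position; "orientation": TCP orientation; "force": force on the tool from outside, world axes, zero at the start; "moment": the same for the moment, N m; "opening": finger opening in m; "gripper_force": force on a finger pad.
Only numpy, scipy, OpenCV 4.12 (cv2) and the standard library are available. Lean on these libraries where they do the work, as an engineer would, in place of code of your own. Each camera call takes 0.05 s, during which the arm holds its last target. There are 200 camera calls.

## Working session

There is one attempt and no reset: what is moved stays moved. The work goes in short steps, Python scripts to look and compute and a tool call to move; the robot and the scene stay as the last step left them, time stands still between calls to the robot, and variables do not carry over. Pictures are saved under pics/ and viewed, at most 10 in all, crops included, and the job is handed in when it is done.

Besides the shell and the picture viewer there is one more tool, called after ">>>" as name([rows], argument=value, ...), one row to a line, values as JSON. apply_moves: Moves the arm, as the interface text tells. Its arguments: {"type":"object","properties":{"deltas":{"type":"array"}},"required":["deltas"]}

```bash
mkdir -p pics; ls
python3 - <<'E'
from plant import ctrl
import cv2,json
print(ctrl.get_obs(), ctrl.hold_point_z)
for n in("scene","top"):
    cv2.imwrite(f"pics/{n}0.png",ctrl.snapshot(n)[:,:,::-1]); print(n,ctrl.camera_params(n))
E
```

```text
pics
{'clock': 0.0, 'joint_pos': array([-5.61441285e+01,  2.05923345e+01,  6.36198762e-01, -1.95363650e-02,
       -7.01360846e+01, -1.65078998e+01]), 'qvel': array([ 0.0956863 ,  0.07894435,  0.09221625,  0.04646936,  0.02033913,
       -0.04083955]), 'tau': array([-1.89130878e-03, -5.82725251e+01,  2.93052614e+01,  6.99729592e+00,
        6.85297549e-03, -1.68699376e-04]), 'tool_pos': array([ 0.20111591, -0.64385231,  0.22563279]), 'orientation': array([ 1.79906362e+02, -8.59811091e-03, -1.62658674e+02]), 'force': array([0.24385923, 0.66819667, 0.09137487]), 'moment': array([ 0.02040967, -0.00198079,  0.0576886 ]), 'gripper_force': 0.0, 'opening': 0.08753536719960445} 0.0188
scene {'fx': 401.01571186246116, 'fy': 401.01571186246116, 'cx': 281.12085848751013, 'cy': 208.62207659534545, 'dist_coeffs': array([-0.02842342,  0.        ,  0.        ,  0.        ,  0.        ]), 'cam_to_world': array([[-0.85233413,  0.33193942, -0.40415684,  0.19874887],
       [-0.52265238, -0.5686824 ,  0.63516519,  0.51239212],
       [-0.01900052,  0.75260651,  0.65819634,  0.69858022],
       [ 0.        ,  0.        ,  0.        ,  1.        ]])}
top {'fx': 466.39070695539465, 'fy': 466.39070695539465, 'cx': 280.3758013824497, 'cy': 213.02109156369346, 'dist_coeffs': array([-0.02576708,  0.        ,  0.        ,  0.        ,  0.        ]), 'cam_to_world': array([[-0.0240126 ,  0.98967182, -0.14132614,  0.40201566],
       [-0.99964307, -0.02542572, -0.00820152, -0.03349134],
       [-0.01171013,  0.14107875,  0.98992912,  0.99344889],
       [ 0.        ,  0.        ,  0.        ,  1.        ]])}
```

View pics/top0.png

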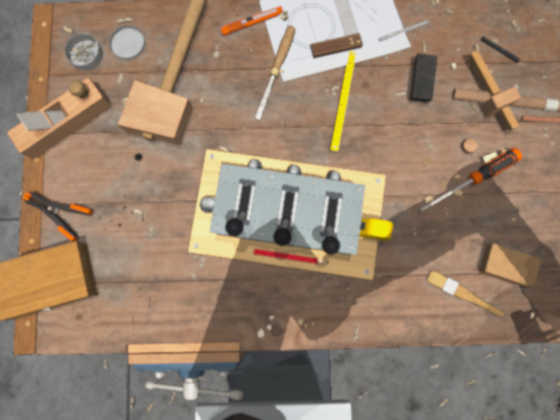

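View pics/scene0.png

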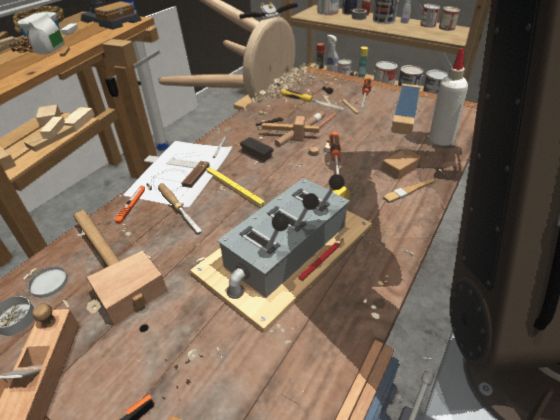

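The top view shows the balls at about (234,227), (283,236) and (331,245). In the scene view they are at about (281,223), (311,201) and (336,182). The pencil lies in front of the box and the tape measure at its right end.

```bash
cat > h.py <<'E'
from plant import ctrl
import cv2,numpy as np
def ray(n,uv):
    p=ctrl.camera_params(n);K=np.array([[p['fx'],0,p['cx']],[0,p['fy'],p['cy']],[0,0,1]])
    x,y=cv2.undistortPoints(np.array([[uv]],float),K,p['dist_coeffs'])[0,0]
    T=p['cam_to_world'];return T[:3,3],T[:3,:3]@np.array([x,-y,-1])
def onz(n,uv,z):
    o,d=ray(n,uv);return o+d*(z-o[2])/d[2]
def ball(im,uv,r):
    # best-fitting dark disc, subpixel by centroid of dark pixels in opened mask
    g=im.max(2); m=(g<60).astype(np.uint8)
    m=cv2.morphologyEx(m,cv2.MORPH_OPEN,cv2.getStructuringElement(cv2.MORPH_ELLIPSE,(9,9)))
    n,l,s,c=cv2.connectedComponentsWithStats(m)
    i=1+np.argmin(np.linalg.norm(c[1:]-uv,axis=1)); return c[i],s[i]
def tri(a,b):
    (o1,d1),(o2,d2)=a,b
    t=np.linalg.lstsq(np.c_[d1,-d2],o2-o1,rcond=None)[0]
    p,q=o1+t[0]*d1,o2+t[1]*d2; return (p+q)/2,np.linalg.norm(p-q)
E
python3 - <<'E'
from h import *
np.set_printoptions(precision=4,suppress=True)
t=cv2.imread('pics/top0.png');s=cv2.imread('pics/scene0.png')
P=[]
for a,b in(((234,227),(281,223)),((283,236),(311,201)),((331,245),(336,182))):
    ca,sa=ball(t,a,9);cb,sb=ball(s,b,8);print(ca,sa[2:],cb,sb[2:])
    print(' z187',onz('top',ca,.187),onz('scene',cb,.187),'tri',*tri(ray('top',ca),ray('scene',cb)));
for uv in((207,151),(385,176),(373,278),(190,253)):print(onz('top',uv,.018))
for uv in((218,166),(365,185),(357,254),(211,234)):print(onz('top',uv,.102))
E
```

```text
[234.2227 226.3507] [ 16  16 211] [280.0766 221.6555] [ 16  18 209]
 z187 [0.4958 0.0541 0.187 ] [0.4952 0.0512 0.187 ] tri [0.4947 0.0535 0.1893] 0.0016802818598840666
[282.1286 235.9544] [ 17  18 241] [310.1469 201.226 ] [ 15  15 177]
 z187 [ 0.4769 -0.0289  0.187 ] [ 0.4749 -0.0291  0.187 ] tri [ 0.476  -0.0293  0.1866] 0.0019094724119657705
[330.3803 244.4836] [ 16  18 213] [336.255  181.8121] [ 14  14 149]
 z187 [ 0.46   -0.1119  0.187 ] [ 0.4578 -0.112   0.187 ] tri [ 0.4591 -0.1123  0.1865] 0.002118222057257383
[0.6806 0.1298 0.018 ]
[ 0.6153 -0.2506  0.018 ]
[ 0.4005 -0.2138  0.018 ]
[0.4616 0.1659 0.018 ]
[0.6257 0.0941 0.102 ]
[ 0.5801 -0.192   0.102 ]
[ 0.4467 -0.1701  0.102 ]
[0.492  0.1083 0.102 ]
```

Run:
```python
import cv2
t=cv2.imread('pics/top0.png')[140:290,180:400]
cv2.imwrite('pics/c1.png',cv2.resize(t,None,fx=3.6,fy=3.6,interpolation=cv2.INTER_CUBIC))
```

```text
(no output)
```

View pics/c1.png

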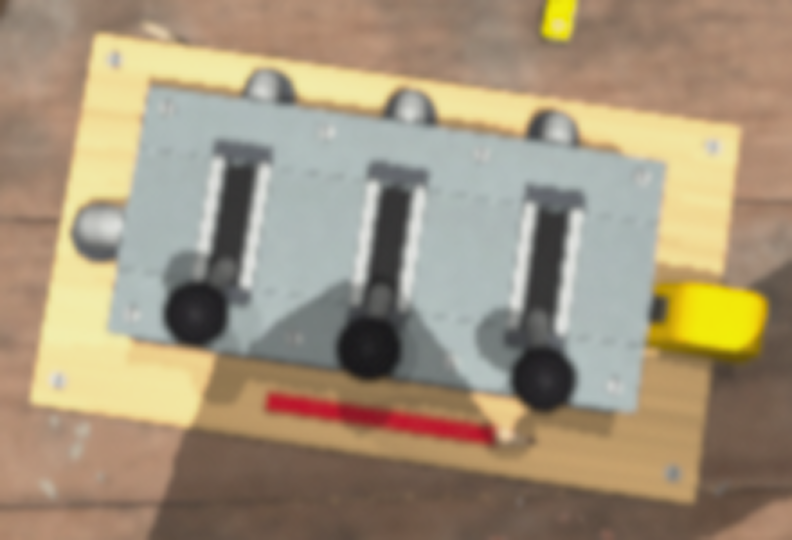

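The triangulated balls sit at z 0.187–0.189, spaced 85 mm, which fits. The box yaw is about -9.4° and its origin is near (0.536, -0.040). The left lever seems to start slightly inside its slack. Next I shut the fingers, square the tool to the box and move above the near side of the right ball.

>>> apply_moves([
  {"fingers":0,"delta_pos":[-35,45,0],"angular":[0,0,3]},
  {"fingers":0,"delta_pos":[-65,80,0],"angular":[0,0,6]},
  {"fingers":0,"delta_pos":[-95,115,0],"angular":[0,0,9]},
  {"fingers":0,"delta_pos":[-125,150,0],"angular":[0,0,12]},
  {"fingers":0,"delta_pos":[-155,190,0],"angular":[0,0,15]},
  {"fingers":0,"delta_pos":[-185,225,0],"angular":[0,0,18]},
  {"fingers":0,"delta_pos":[-215,262,0],"angular":[0,0,21]},
  {"fingers":0,"delta_pos":[-245,298,0],"angular":[0,0,24]},
  {"fingers":0,"delta_pos":[-275,335,0],"angular":[0,0,26.7]},
  {"fingers":0,"delta_pos":[-300,365,0],"angular":[0,0,26.7]},
])

```text
clock: 1.1
tool_pos: [0.3789, -0.2043, 0.2266]
orientation: [180.0, 0.0, 170.6]
force: [0.2, -0.6, -0.1]
opening: 0.0131
gripper_force: 0.0
```

>>> apply_moves([
  {"fingers":0,"delta_pos":[0,30,10],"angular":[0,0,0]},
  {"fingers":0,"delta_pos":[0,65,20],"angular":[0,0,0]},
  {"fingers":0,"delta_pos":[0,90,35],"angular":[0,0,0]},
  {"fingers":0,"delta_pos":[0,103,48],"angular":[0,0,0]},
  {"fingers":0,"delta_pos":[-10,103,48],"angular":[0,0,0]},
  {"fingers":0,"delta_pos":[-20,103,48],"angular":[0,0,0]},
  {"fingers":0,"delta_pos":[-25,103,48],"angular":[0,0,0]},
  {"fingers":0,"delta_pos":[-25,103,48],"angular":[0,0,0]},
])

```text
clock: 1.9
tool_pos: [0.4211, -0.1096, 0.1788]
orientation: [-180.0, 0.0, 170.6]
force: [-0.6, -0.0, -0.3]
opening: 0.0006
gripper_force: 0.0
```

>>> apply_moves([
  {"fingers":0,"delta_pos":[-4,0,0],"angular":[0,0,0]},
  {"fingers":0,"delta_pos":[-8,0,0],"angular":[0,0,0]},
  {"fingers":0,"delta_pos":[-11,0,0],"angular":[0,0,0]},
  {"fingers":0,"delta_pos":[-14,0,0],"angular":[0,0,0]},
  {"fingers":0,"delta_pos":[-17,0,0],"angular":[0,0,0]},
  {"fingers":0,"delta_pos":[-20,0,0],"angular":[0,0,0]},
  {"fingers":0,"delta_pos":[-23,0,0],"angular":[0,0,0]},
  {"fingers":0,"delta_pos":[-25,0,0],"angular":[0,0,0]},
])

```text
clock: 2.7
tool_pos: [0.4438, -0.113, 0.1785]
orientation: [-180.0, -0.1, 170.6]
force: [-4.5, 2.2, 4.6]
opening: 0.0003
gripper_force: 2.8
```

>>> apply_moves([
  {"fingers":0,"delta_pos":[-2,0,0],"angular":[0,0,0]},
  {"fingers":0,"delta_pos":[-4,0,0],"angular":[0,0,0]},
  {"fingers":0,"delta_pos":[-6,0,0],"angular":[0,0,0]},
  {"fingers":0,"delta_pos":[-8,0,0],"angular":[0,0,0]},
  {"fingers":0,"delta_pos":[-8,0,0],"angular":[0,0,0]},
])

```text
clock: 3.2
tool_pos: [0.452, -0.1143, 0.1785]
orientation: [-180.0, -0.1, 170.6]
force: [-5.0, 1.5, 4.2]
opening: 0.0007
gripper_force: 2.3
```

Still moving freely, with about 19 mm of ball travel so far.

>>> apply_moves([
  {"fingers":0,"delta_pos":[-1.5,0,0],"angular":[0,0,0]},
  {"fingers":0,"delta_pos":[-3,0,0],"angular":[0,0,0]},
  {"fingers":0,"delta_pos":[-4,0,0],"angular":[0,0,0]},
  {"fingers":0,"delta_pos":[-4,0,0],"angular":[0,0,0]},
])

```text
clock: 3.6
tool_pos: [0.4566, -0.1149, 0.1786]
orientation: [-180.0, -0.0, 170.6]
force: [-3.7, 0.8, 3.9]
opening: 0.0004
gripper_force: 2.3
```

>>> apply_moves([
  {"fingers":0,"delta_pos":[-1.5,0,0],"angular":[0,0,0]},
  {"fingers":0,"delta_pos":[-3,0,0],"angular":[0,0,0]},
  {"fingers":0,"delta_pos":[-4,0,0],"angular":[0,0,0]},
  {"fingers":0,"delta_pos":[-4,0,0],"angular":[0,0,0]},
])

```text
clock: 4.0
tool_pos: [0.4608, -0.1155, 0.1785]
orientation: [180.0, 0.0, 170.6]
force: [-5.1, 1.3, 3.7]
opening: 0.0002
gripper_force: 1.9
```

>>> apply_moves([
  {"fingers":0,"delta_pos":[-1.5,0,0],"angular":[0,0,0]},
  {"fingers":0,"delta_pos":[-3,0,0],"angular":[0,0,0]},
  {"fingers":0,"delta_pos":[-5,0,0],"angular":[0,0,0]},
  {"fingers":0,"delta_pos":[-5,0,0],"angular":[0,0,0]},
])

```text
clock: 4.4
tool_pos: [0.4659, -0.1164, 0.1785]
orientation: [-180.0, 0.0, 170.6]
force: [-2.7, 0.6, 1.9]
opening: 0.0006
gripper_force: 1.6
```

The right lever swings freely, so it goes first. Sweeping it on.

>>> apply_moves([
  {"fingers":0,"delta_pos":[-6,0,0],"angular":[0,0,0]},
  {"fingers":0,"delta_pos":[-14,0,0],"angular":[0,0,0]},
  {"fingers":0,"delta_pos":[-24,0,0],"angular":[0,0,0]},
  {"fingers":0,"delta_pos":[-34,0,0],"angular":[0,0,0]},
  {"fingers":0,"delta_pos":[-44,0,0],"angular":[0,0,0]},
  {"fingers":0,"delta_pos":[-54,0,0],"angular":[0,0,0]},
  {"fingers":0,"delta_pos":[-64,0,0],"angular":[0,0,0]},
  {"fingers":0,"delta_pos":[-72,0,0],"angular":[0,0,0]},
  {"fingers":0,"delta_pos":[-80,0,0],"angular":[0,0,0]},
  {"fingers":0,"delta_pos":[-82,0,0],"angular":[0,0,0]},
])

```text
clock: 5.4
tool_pos: [0.547, -0.1297, 0.1779]
orientation: [-180.0, -0.1, 170.6]
force: [-3.2, 0.4, -3.0]
opening: 0.0003
gripper_force: 1.7
```

>>> apply_moves([
  {"fingers":0,"delta_pos":[-3,0,0],"angular":[0,0,0]},
  {"fingers":0,"delta_pos":[-6,0,0],"angular":[0,0,0]},
  {"fingers":0,"delta_pos":[-8,0,0],"angular":[0,0,0]},
  {"fingers":0,"delta_pos":[-8,0,0],"angular":[0,0,0]},
])

```text
clock: 5.8
tool_pos: [0.5546, -0.1309, 0.1787]
orientation: [180.0, 0.0, 170.7]
force: [-1.9, -0.0, -3.3]
opening: 0.0008
gripper_force: 1.4
```

>>> apply_moves([
  {"fingers":0,"delta_pos":[-1.5,0,0],"angular":[0,0,0]},
  {"fingers":0,"delta_pos":[-3,0,0],"angular":[0,0,0]},
  {"fingers":0,"delta_pos":[-3,0,0],"angular":[0,0,0]},
])

```text
clock: 6.1
tool_pos: [0.5574, -0.1314, 0.1786]
orientation: [180.0, 0.0, 170.6]
force: [-2.4, 1.0, -3.1]
opening: 0.0004
gripper_force: 1.7
```

>>> apply_moves([
  {"fingers":0,"delta_pos":[-1.5,0,0],"angular":[0,0,0]},
  {"fingers":0,"delta_pos":[-3,0,0],"angular":[0,0,0]},
  {"fingers":0,"delta_pos":[-3,0,0],"angular":[0,0,0]},
])

```text
clock: 6.4
tool_pos: [0.5605, -0.1319, 0.1785]
orientation: [-180.0, 0.0, 170.6]
force: [-4.2, 1.8, -3.2]
opening: 0.0004
gripper_force: 1.7
```

>>> apply_moves([
  {"fingers":0,"delta_pos":[-1.5,0,0],"angular":[0,0,0]},
  {"fingers":0,"delta_pos":[-2.5,0,0],"angular":[0,0,0]},
  {"fingers":0,"delta_pos":[-2.5,0,0],"angular":[0,0,0]},
])

```text
clock: 6.7
tool_pos: [0.5629, -0.1324, 0.1786]
orientation: [-180.0, 0.0, 170.6]
force: [-2.5, 1.1, -4.0]
opening: 0.0001
gripper_force: 1.8
```

>>> apply_moves([
  {"fingers":0,"delta_pos":[-1.5,0,0],"angular":[0,0,0]},
  {"fingers":0,"delta_pos":[-2.5,0,0],"angular":[0,0,0]},
  {"fingers":0,"delta_pos":[-2.5,0,0],"angular":[0,0,0]},
])

```text
clock: 7.0
tool_pos: [0.5642, -0.1327, 0.1782]
orientation: [-180.0, -0.1, 170.6]
force: [-6.6, 2.9, -1.3]
opening: 0.0004
gripper_force: 3.7
```

>>> apply_moves([
  {"fingers":0,"delta_pos":[-1.5,0,0],"angular":[0,0,0]},
  {"fingers":0,"delta_pos":[-1.5,0,0],"angular":[0,0,0]},
])

```text
clock: 7.2
tool_pos: [0.5649, -0.1328, 0.1781]
orientation: [-180.0, -0.2, 170.6]
force: [-9.5, 3.8, -1.0]
opening: 0.0005
gripper_force: 5.0
```

The right lever is on its stop (10 N, travel as predicted). I back off and go over to the middle lever.

>>> apply_moves([
  {"fingers":0,"delta_pos":[10,0,0],"angular":[0,0,0]},
  {"fingers":0,"delta_pos":[30,0,-5],"angular":[0,0,0]},
  {"fingers":0,"delta_pos":[60,10,-45],"angular":[0,0,0]},
  {"fingers":0,"delta_pos":[95,40,-50],"angular":[0,0,0]},
  {"fingers":0,"delta_pos":[125,70,-50],"angular":[0,0,0]},
  {"fingers":0,"delta_pos":[147,86,-50],"angular":[0,0,0]},
  {"fingers":0,"delta_pos":[147,86,-50],"angular":[0,0,0]},
  {"fingers":0,"delta_pos":[147,86,-10],"angular":[0,0,0]},
  {"fingers":0,"delta_pos":[147,86,0],"angular":[0,0,0]},
  {"fingers":0,"delta_pos":[147,86,0],"angular":[0,0,0]},
])

```text
clock: 8.2
tool_pos: [0.4355, -0.0248, 0.1779]
orientation: [-179.9, -0.1, 170.6]
force: [-0.6, -0.5, 0.6]
opening: 0.0005
gripper_force: 0.0
```

>>> apply_moves([
  {"fingers":0,"delta_pos":[-4,0,0],"angular":[0,0,0]},
  {"fingers":0,"delta_pos":[-8,0,0],"angular":[0,0,0]},
  {"fingers":0,"delta_pos":[-11,0,0],"angular":[0,0,0]},
  {"fingers":0,"delta_pos":[-14,0,0],"angular":[0,0,0]},
  {"fingers":0,"delta_pos":[-17,0,0],"angular":[0,0,0]},
  {"fingers":0,"delta_pos":[-20,0,0],"angular":[0,0,0]},
  {"fingers":0,"delta_pos":[-23,0,0],"angular":[0,0,0]},
  {"fingers":0,"delta_pos":[-26,0,0],"angular":[0,0,0]},
  {"fingers":0,"delta_pos":[-26,0,0],"angular":[0,0,0]},
])

```text
clock: 9.1
tool_pos: [0.461, -0.0286, 0.1786]
orientation: [-180.0, -0.1, 170.6]
force: [-4.1, 1.1, 2.6]
opening: 0.0006
gripper_force: 2.0
```

>>> apply_moves([
  {"fingers":0,"delta_pos":[-1.5,0,0],"angular":[0,0,0]},
  {"fingers":0,"delta_pos":[-3,0,0],"angular":[0,0,0]},
  {"fingers":0,"delta_pos":[-3,0,0],"angular":[0,0,0]},
])

```text
clock: 9.4
tool_pos: [0.4639, -0.029, 0.1787]
orientation: [-180.0, -0.0, 170.6]
force: [-3.1, 1.6, 4.8]
opening: 0.0005
gripper_force: 2.4
```

>>> apply_moves([
  {"fingers":0,"delta_pos":[-1.5,0,0],"angular":[0,0,0]},
  {"fingers":0,"delta_pos":[-3,0,0],"angular":[0,0,0]},
  {"fingers":0,"delta_pos":[-3,0,0],"angular":[0,0,0]},
])

```text
clock: 9.7
tool_pos: [0.467, -0.0295, 0.1786]
orientation: [-180.0, -0.0, 170.6]
force: [-4.8, 1.2, 3.5]
opening: 0.0003
gripper_force: 2.3
```

>>> apply_moves([
  {"fingers":0,"delta_pos":[-1.5,0,0],"angular":[0,0,0]},
  {"fingers":0,"delta_pos":[-3,0,0],"angular":[0,0,0]},
  {"fingers":0,"delta_pos":[-3,0,0],"angular":[0,0,0]},
])

```text
clock: 10.0
tool_pos: [0.4701, -0.0299, 0.1786]
orientation: [-180.0, -0.0, 170.6]
force: [-4.4, 2.7, 3.4]
opening: 0.0006
gripper_force: 2.2
```

>>> apply_moves([
  {"fingers":0,"delta_pos":[-1.5,0,0],"angular":[0,0,0]},
  {"fingers":0,"delta_pos":[-3,0,0],"angular":[0,0,0]},
  {"fingers":0,"delta_pos":[-3,0,0],"angular":[0,0,0]},
])

```text
clock: 10.3
tool_pos: [0.4732, -0.0304, 0.1786]
orientation: [-180.0, 0.0, 170.6]
force: [-4.1, 1.1, 3.7]
opening: 0.0008
gripper_force: 2.1
```

>>> apply_moves([
  {"fingers":0,"delta_pos":[-1.5,0,0],"angular":[0,0,0]},
  {"fingers":0,"delta_pos":[-3,0,0],"angular":[0,0,0]},
  {"fingers":0,"delta_pos":[-4,0,0],"angular":[0,0,0]},
  {"fingers":0,"delta_pos":[-4,0,0],"angular":[0,0,0]},
])

```text
clock: 10.7
tool_pos: [0.4773, -0.0311, 0.1785]
orientation: [-180.0, 0.0, 170.6]
force: [-3.5, 1.2, 2.6]
opening: 0.0006
gripper_force: 1.9
```

The middle lever is free too. Sweeping it on.

>>> apply_moves([
  {"fingers":0,"delta_pos":[-5,0,0],"angular":[0,0,0]},
  {"fingers":0,"delta_pos":[-13,0,0],"angular":[0,0,0]},
  {"fingers":0,"delta_pos":[-23,0,0],"angular":[0,0,0]},
  {"fingers":0,"delta_pos":[-33,0,0],"angular":[0,0,0]},
  {"fingers":0,"delta_pos":[-44,0,0],"angular":[0,0,0]},
  {"fingers":0,"delta_pos":[-54,0,0],"angular":[0,0,0]},
  {"fingers":0,"delta_pos":[-64,0,0],"angular":[0,0,0]},
  {"fingers":0,"delta_pos":[-74,0,0],"angular":[0,0,0]},
  {"fingers":0,"delta_pos":[-84,0,0],"angular":[0,0,0]},
  {"fingers":0,"delta_pos":[-86,0,0],"angular":[0,0,0]},
])

```text
clock: 11.7
tool_pos: [0.5627, -0.0453, 0.1778]
orientation: [-180.0, -0.1, 170.6]
force: [-2.9, 0.5, -3.6]
opening: 0.0001
gripper_force: 1.7
```

>>> apply_moves([
  {"fingers":0,"delta_pos":[-3,0,0],"angular":[0,0,0]},
  {"fingers":0,"delta_pos":[-6,0,0],"angular":[0,0,0]},
  {"fingers":0,"delta_pos":[-8,0,0],"angular":[0,0,0]},
  {"fingers":0,"delta_pos":[-10,0,0],"angular":[0,0,0]},
  {"fingers":0,"delta_pos":[-10,0,0],"angular":[0,0,0]},
])

```text
clock: 12.2
tool_pos: [0.5719, -0.0467, 0.1787]
orientation: [180.0, 0.0, 170.7]
force: [-2.4, 1.0, -3.3]
opening: 0.0002
gripper_force: 1.5
```

>>> apply_moves([
  {"fingers":0,"delta_pos":[-1.5,0,0],"angular":[0,0,0]},
  {"fingers":0,"delta_pos":[-3,0,0],"angular":[0,0,0]},
  {"fingers":0,"delta_pos":[-4,0,0],"angular":[0,0,0]},
  {"fingers":0,"delta_pos":[-4,0,0],"angular":[0,0,0]},
])

```text
clock: 12.6
tool_pos: [0.5759, -0.0473, 0.1785]
orientation: [180.0, 0.0, 170.6]
force: [-2.9, 0.8, -4.1]
opening: 0.0003
gripper_force: 1.8
```

>>> apply_moves([
  {"fingers":0,"delta_pos":[-1,0,0],"angular":[0,0,0]},
  {"fingers":0,"delta_pos":[-2,0,0],"angular":[0,0,0]},
  {"fingers":0,"delta_pos":[-2,0,0],"angular":[0,0,0]},
])

```text
clock: 12.9
tool_pos: [0.5778, -0.0477, 0.1785]
orientation: [-180.0, 0.0, 170.6]
force: [-3.0, 0.5, -4.1]
opening: 0.0003
gripper_force: 1.8
```

>>> apply_moves([
  {"fingers":0,"delta_pos":[-1,0,0],"angular":[0,0,0]},
  {"fingers":0,"delta_pos":[-2,0,0],"angular":[0,0,0]},
  {"fingers":0,"delta_pos":[-2,0,0],"angular":[0,0,0]},
])

```text
clock: 13.2
tool_pos: [0.579, -0.0479, 0.1783]
orientation: [-180.0, -0.1, 170.6]
force: [-6.5, 1.5, -2.3]
opening: 0.0004
gripper_force: 3.3
```

>>> apply_moves([
  {"fingers":0,"delta_pos":[-1,0,0],"angular":[0,0,0]},
  {"fingers":0,"delta_pos":[-2,0,0],"angular":[0,0,0]},
  {"fingers":0,"delta_pos":[-2,0,0],"angular":[0,0,0]},
])

```text
clock: 13.5
tool_pos: [0.58, -0.0482, 0.1781]
orientation: [-180.0, -0.2, 170.6]
force: [-9.9, 3.8, -0.7]
opening: 0.0002
gripper_force: 5.0
```

The middle lever is on its stop. Now the left one.

>>> apply_moves([
  {"fingers":0,"delta_pos":[10,0,0],"angular":[0,0,0]},
  {"fingers":0,"delta_pos":[30,0,-5],"angular":[0,0,0]},
  {"fingers":0,"delta_pos":[60,10,-45],"angular":[0,0,0]},
  {"fingers":0,"delta_pos":[95,40,-50],"angular":[0,0,0]},
  {"fingers":0,"delta_pos":[125,70,-50],"angular":[0,0,0]},
  {"fingers":0,"delta_pos":[147,86,-50],"angular":[0,0,0]},
  {"fingers":0,"delta_pos":[147,86,-50],"angular":[0,0,0]},
  {"fingers":0,"delta_pos":[147,86,-10],"angular":[0,0,0]},
  {"fingers":0,"delta_pos":[147,86,0],"angular":[0,0,0]},
  {"fingers":0,"delta_pos":[147,86,0],"angular":[0,0,0]},
])

```text
clock: 14.5
tool_pos: [0.4505, 0.0599, 0.1779]
orientation: [-179.9, -0.1, 170.6]
force: [-0.4, -0.5, 0.4]
opening: 0.0005
gripper_force: 0.0
```

>>> apply_moves([
  {"fingers":0,"delta_pos":[-4,0,0],"angular":[0,0,0]},
  {"fingers":0,"delta_pos":[-8,0,0],"angular":[0,0,0]},
  {"fingers":0,"delta_pos":[-11,0,0],"angular":[0,0,0]},
  {"fingers":0,"delta_pos":[-14,0,0],"angular":[0,0,0]},
  {"fingers":0,"delta_pos":[-17,0,0],"angular":[0,0,0]},
  {"fingers":0,"delta_pos":[-20,0,0],"angular":[0,0,0]},
  {"fingers":0,"delta_pos":[-23,0,0],"angular":[0,0,0]},
  {"fingers":0,"delta_pos":[-26,0,0],"angular":[0,0,0]},
  {"fingers":0,"delta_pos":[-28,0,0],"angular":[0,0,0]},
  {"fingers":0,"delta_pos":[-28,0,0],"angular":[0,0,0]},
])

```text
clock: 15.5
tool_pos: [0.4779, 0.0559, 0.1786]
orientation: [-180.0, -0.1, 170.6]
force: [-4.4, 1.3, 3.0]
opening: 0.0006
gripper_force: 2.2
```

>>> apply_moves([
  {"fingers":0,"delta_pos":[-1.5,0,0],"angular":[0,0,0]},
  {"fingers":0,"delta_pos":[-3,0,0],"angular":[0,0,0]},
  {"fingers":0,"delta_pos":[-4,0,0],"angular":[0,0,0]},
  {"fingers":0,"delta_pos":[-4,0,0],"angular":[0,0,0]},
])

```text
clock: 15.9
tool_pos: [0.4818, 0.0552, 0.1786]
orientation: [-180.0, -0.0, 170.6]
force: [-4.9, 1.4, 4.2]
opening: 0.0001
gripper_force: 2.4
```

>>> apply_moves([
  {"fingers":0,"delta_pos":[-1.5,0,0],"angular":[0,0,0]},
  {"fingers":0,"delta_pos":[-3,0,0],"angular":[0,0,0]},
  {"fingers":0,"delta_pos":[-3,0,0],"angular":[0,0,0]},
])

```text
clock: 16.2
tool_pos: [0.485, 0.0547, 0.1786]
orientation: [-180.0, -0.0, 170.6]
force: [-3.7, 0.4, 3.6]
opening: 0.0002
gripper_force: 2.2
```

>>> apply_moves([
  {"fingers":0,"delta_pos":[-1.5,0,0],"angular":[0,0,0]},
  {"fingers":0,"delta_pos":[-3,0,0],"angular":[0,0,0]},
  {"fingers":0,"delta_pos":[-4,0,0],"angular":[0,0,0]},
  {"fingers":0,"delta_pos":[-4,0,0],"angular":[0,0,0]},
])

```text
clock: 16.6
tool_pos: [0.4891, 0.0541, 0.1785]
orientation: [-180.0, -0.0, 170.6]
force: [-4.1, 1.2, 2.8]
opening: 0.0005
gripper_force: 2.1
```

>>> apply_moves([
  {"fingers":0,"delta_pos":[-1.5,0,0],"angular":[0,0,0]},
  {"fingers":0,"delta_pos":[-3,0,0],"angular":[0,0,0]},
  {"fingers":0,"delta_pos":[-4,0,0],"angular":[0,0,0]},
  {"fingers":0,"delta_pos":[-4,0,0],"angular":[0,0,0]},
])

```text
clock: 17.0
tool_pos: [0.4932, 0.0534, 0.1785]
orientation: [-180.0, 0.0, 170.6]
force: [-3.4, 1.2, 2.2]
opening: 0.0005
gripper_force: 1.9
```

>>> apply_moves([
  {"fingers":0,"delta_pos":[-5,0,0],"angular":[0,0,0]},
  {"fingers":0,"delta_pos":[-13,0,0],"angular":[0,0,0]},
  {"fingers":0,"delta_pos":[-23,0,0],"angular":[0,0,0]},
  {"fingers":0,"delta_pos":[-33,0,0],"angular":[0,0,0]},
  {"fingers":0,"delta_pos":[-44,0,0],"angular":[0,0,0]},
  {"fingers":0,"delta_pos":[-54,0,0],"angular":[0,0,0]},
  {"fingers":0,"delta_pos":[-64,0,0],"angular":[0,0,0]},
  {"fingers":0,"delta_pos":[-74,0,0],"angular":[0,0,0]},
  {"fingers":0,"delta_pos":[-82,0,0],"angular":[0,0,0]},
  {"fingers":0,"delta_pos":[-84,0,0],"angular":[0,0,0]},
])

```text
clock: 18.0
tool_pos: [0.5764, 0.0395, 0.1778]
orientation: [-180.0, -0.1, 170.6]
force: [-3.4, 0.4, -2.8]
opening: 0.0006
gripper_force: 1.8
```

>>> apply_moves([
  {"fingers":0,"delta_pos":[-3,0,0],"angular":[0,0,0]},
  {"fingers":0,"delta_pos":[-6,0,0],"angular":[0,0,0]},
  {"fingers":0,"delta_pos":[-8,0,0],"angular":[0,0,0]},
  {"fingers":0,"delta_pos":[-10,0,0],"angular":[0,0,0]},
  {"fingers":0,"delta_pos":[-10,0,0],"angular":[0,0,0]},
])

```text
clock: 18.5
tool_pos: [0.586, 0.0382, 0.1787]
orientation: [180.0, 0.0, 170.7]
force: [-3.8, 0.2, -3.9]
opening: 0.0003
gripper_force: 1.6
```

>>> apply_moves([
  {"fingers":0,"delta_pos":[-1.5,0,0],"angular":[0,0,0]},
  {"fingers":0,"delta_pos":[-3,0,0],"angular":[0,0,0]},
  {"fingers":0,"delta_pos":[-4.5,0,0],"angular":[0,0,0]},
  {"fingers":0,"delta_pos":[-4.5,0,0],"angular":[0,0,0]},
])

```text
clock: 18.9
tool_pos: [0.5904, 0.0374, 0.1785]
orientation: [-180.0, 0.0, 170.7]
force: [-2.9, -0.4, -3.1]
opening: 0.0007
gripper_force: 1.7
```

>>> apply_moves([
  {"fingers":0,"delta_pos":[-1,0,0],"angular":[0,0,0]},
  {"fingers":0,"delta_pos":[-2,0,0],"angular":[0,0,0]},
  {"fingers":0,"delta_pos":[-2,0,0],"angular":[0,0,0]},
])

```text
clock: 19.2
tool_pos: [0.5923, 0.0371, 0.1786]
orientation: [-180.0, 0.0, 170.6]
force: [-3.8, 0.1, -3.2]
opening: 0.0004
gripper_force: 1.8
```

>>> apply_moves([
  {"fingers":0,"delta_pos":[-1,0,0],"angular":[0,0,0]},
  {"fingers":0,"delta_pos":[-2,0,0],"angular":[0,0,0]},
  {"fingers":0,"delta_pos":[-2,0,0],"angular":[0,0,0]},
])

```text
clock: 19.5
tool_pos: [0.5937, 0.0368, 0.1783]
orientation: [-180.0, -0.1, 170.6]
force: [-5.2, 1.8, -3.3]
opening: 0.0005
gripper_force: 2.9
```

>>> apply_moves([
  {"fingers":0,"delta_pos":[-1,0,0],"angular":[0,0,0]},
  {"fingers":0,"delta_pos":[-2.5,0,0],"angular":[0,0,0]},
  {"fingers":0,"delta_pos":[-2.5,0,0],"angular":[0,0,0]},
])

```text
clock: 19.8
tool_pos: [0.5949, 0.0365, 0.178]
orientation: [-180.0, -0.2, 170.6]
force: [-9.4, 2.1, -0.1]
opening: 0.0006
gripper_force: 5.2
```

The left lever is on its stop as well. I retract clear and check with the cameras.

>>> apply_moves([
  {"fingers":0,"delta_pos":[10,0,0],"angular":[0,0,0]},
  {"fingers":0,"delta_pos":[35,0,0],"angular":[0,0,0]},
  {"fingers":0,"delta_pos":[60,0,-30],"angular":[0,0,0]},
  {"fingers":0,"delta_pos":[100,0,-60],"angular":[0,0,0]},
  {"fingers":0,"delta_pos":[140,20,-80],"angular":[0,0,0]},
  {"fingers":0,"delta_pos":[150,60,-80],"angular":[0,0,0]},
  {"fingers":0,"delta_pos":[150,105,-80],"angular":[0,0,0]},
  {"fingers":0,"delta_pos":[150,150,-80],"angular":[0,0,0]},
  {"fingers":0,"delta_pos":[150,180,-80],"angular":[0,0,0]},
  {"fingers":0,"delta_pos":[150,180,-80],"angular":[0,0,0]},
])

```text
clock: 20.8
tool_pos: [0.4796, 0.2425, 0.2595]
orientation: [179.8, 0.2, 170.8]
force: [-0.6, -1.1, -0.9]
opening: 0.0003
gripper_force: 0.0
```

Run:
```python
from plant import ctrl
import cv2
cv2.imwrite("pics/t1.png",cv2.resize(ctrl.snapshot("top")[140:290,180:400,::-1],None,fx=3.6,fy=3.6,interpolation=cv2.INTER_CUBIC))
o=ctrl.get_obs();print(o['tool_pos'],o['force'],o['qvel'])
```

```text
[0.47900227 0.24083403 0.25939665] [ 0.40848709 -0.51966832 -0.24832983] [-1.67492382 -1.42435756 -1.66495525 -0.25705567 -0.65817471  0.66752188]
```

View pics/t1.png

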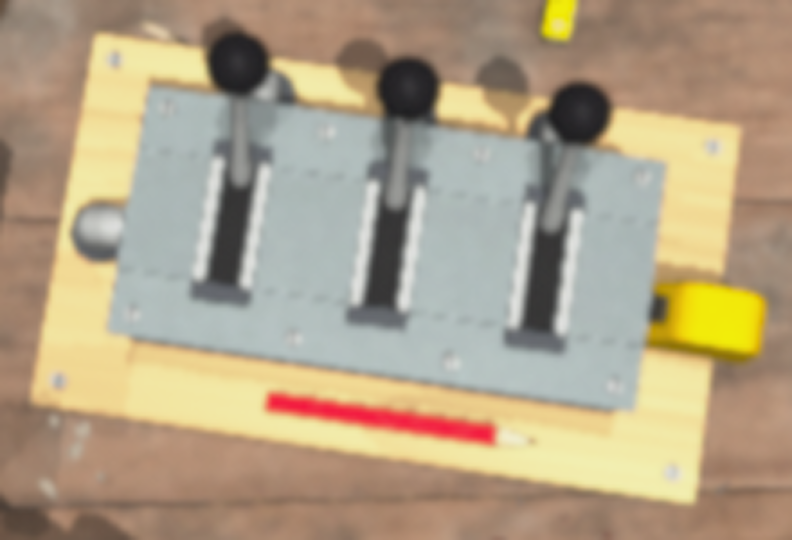

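In the crop, all three balls stand at the rear ends of their slots, in line with the box: (238,63), (408,88) and (580,112). The pencil and the tape measure have not moved, and the robot is clear. Handing in.

```bash
python3 -c "
from plant import ctrl
print(ctrl.close_job())"
```

```text
the job is handed in; nothing more can be done
None
```

All three levers are fully home, thrown right, then middle, then left, with about 10 N at most on any of them; the pencil and tape measure are where they lay, and I handed the job in at about 21 s (no verdict was returned).

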